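Line up the cobalt glaze test tiles by shade

TASK

Stand the four blue glaze test tiles on the wooden display rail in order of shade, one on each cream mark, from the palest at the end with the white button to the darkest at the end with the black button. Each tile should stand upright with its foot inside its mark and its plate running along the rail. Do not tip any tile over, and leave the three loose jars where they are.

Things in the scene. Friction and masses are not known exactly. Their poses are not given: they have to be found in the camera images.
- tile_palest: Glaze test tile, palest ice blue (can look almost white in bright light), loose, 0.08 kg, like an upside-down T: upright plate 10 mm thick (x), 46 mm wide (y), top at z = 60 mm, on the middle of a foot 40 (x) by 46 (y) by 8 mm high. Origin: centre of the underside, z up; same after a half turn. Grip the plate from above, fingers closing along x
- tile_light: Glaze test tile, light sky blue, loose, 0.08 kg, like an upside-down T: upright plate 10 mm thick (x), 46 mm wide (y), top at z = 60 mm, on the middle of a foot 40 (x) by 46 (y) by 8 mm high. Origin: centre of the underside, z up; same after a half turn. Grip the plate from above, fingers closing along x
- tile_medium: Glaze test tile, medium royal blue, loose, 0.08 kg, like an upside-down T: upright plate 10 mm thick (x), 46 mm wide (y), top at z = 60 mm, on the middle of a foot 40 (x) by 46 (y) by 8 mm high. Origin: centre of the underside, z up; same after a half turn. Grip the plate from above, fingers closing along x
- tile_darkest: Glaze test tile, darkest, almost black navy blue, loose, 0.08 kg, like an upside-down T: upright plate 10 mm thick (x), 46 mm wide (y), top at z = 60 mm, on the middle of a foot 40 (x) by 46 (y) by 8 mm high. Origin: centre of the underside, z up; same after a half turn. Grip the plate from above, fingers closing along x
- rail: Fixed flat wooden board, 100 (x) by 400 (y) by 12 mm thick. Origin: centre of the underside (top at z = 12 mm); y runs along the row. Four flush cream felt marks, 60 (x) by 66 mm (y), are centred at x = 0, y = -120, -40, +40, +120 mm. A tile stands on a mark with its x along the board's x (either way round)
- white_button: White porcelain button, 24 mm across, 9 mm high, fixed on the rail at one end of the row (rail y = +174 or -174 mm): marks the end where the palest tile belongs. Origin at the centre of its underside
- black_button: Black button, 24 mm across, 9 mm high, fixed on the rail at the other end: marks the end where the darkest tile belongs. Origin at the centre of its underside
- olive_jar: Bystander to leave alone: olive-brown pigment jar with a white lid, 39 mm across, 46 mm high, standing among the test tiles; origin at the centre of the underside
- rinse_jar: Bystander to leave alone: open grey-green glass rinse jar, 54 mm across, 61 mm high, standing to the left of the rail; origin at the centre of the underside
- brown_jar: Bystander to leave alone: red-brown pigment jar with a cream lid, 39 mm across, 55 mm high, standing to the right of the rail; origin at the centre of the underside
Not all that is in view belongs to the job. Of the things that look like the tile_darkest, take the one that is nearest to the robot's base at the start.

How it is judged:
By the outcome, as a careful person would: the job done as asked, in the order asked, and still so for the second after the job is handed in, with the robot touching nothing.
It also fails if it takes over 96 s, if anything falls off the work surface, if the arm or the gripper's body presses on something with over 40 N, if the wrist force passes 120 N, or if a joint passes its speed limit or range.

ROBOT

A 7-joint arm with a two-finger parallel gripper is mounted at the origin on a cart in front of the work surface, level with it; the furniture and walls round the work are solid. World frame = base frame: x ahead of the robot, y to its left, z up, the work surface at z = 0. Lengths are in m, angles in rad, forces in N, time in s.
With the tool pointing down it reaches from about 0.4 to 0.875 m from the base axis. Payload 6.5 kg.
Tool frame: the origin (TCP) lies at the very end of the fingers, on their centre line; the grasp point (between the pads) lies 19 mm behind it (robot.grip_point_offset is the distance from the TCP to the grasp point, in m); z points along the fingers, y is the line along which they close (so a half turn about z gives the same grasp; the last joint's range is limited). The gripper opens to 85 mm and grips with 20 to 120 N. Pads are 22 mm wide; open, the fingers measure 114 mm over their backs; the gripper's body (76 mm by 85 mm) begins 54 mm behind the grasp point. The pads swing forward as they close: fully open they stand 13 mm farther back than shut.
Start: joints at [-1.298, 0.536, -0.004, 1.538, 0.003, 1.067, -0.071], TCP at [0.216, 0.613, 0.231] pointing down, gripper open.
Joint ranges: [-2.7, 2.7], [-0.37, 2.16], [-1.27, 1.26], [0.24, 2.4], [-1.31, 4.45], [0.19, 1.91], [-2.76, 2.76]. Speed limits (rad/s): [2.39, 2.39, 3.14, 3.14, 3.14, 3.14, 3.14].

INTERFACE

Orientations are given as a unit quaternion [x, y, z, w].
In Python, from bench import monitor, viewer, workorder, robot gives the robot as it stands. The module is installed in compiled form; this text tells all that it offers.
- The arm moves only by the tool arm_command, never from a script. Its arguments are lists of equal length, an entry for each row: "slide": the shift along the world's x, y, z each as a share of 4 cm, from -1 to 1, a list of three; "rot": the turn, a rotation vector about the world's x, y, z each as a share of 5 degrees, from -1 to 1, a list of three; "jaw": the opening, from 0 (shut) to 1 (fully open). A call has 1 to 12 rows; each row shifts and turns the commanded pose from where the row before left it; what a row does not reach is not made up. A row lasts 1/12 s, in which the tool goes at most 41.7 mm and 7.16 degrees, less where a joint would pass 70% of its speed; a pose out of reach is approached as far as the arm can. A call with a number of a shift or a turn outside -1 to 1 is refused whole. A call with a gripper value outside its range is refused whole. The fingers move at their own pace and stop on an object; the grip force is fixed at half the most. Time passes only in rows, so rows that do not move let the fingers close. It gives the time, the measured TCP pose, the force, the opening and the grip force at its end, in the units of the state.
- monitor.get_state(): the state, without advancing time (a new reading comes with each control period).
- viewer.capture(name): name is "scene" or "top" or "wrist"; returns a dict with "image" (480x640x3 uint8, red, green, blue), "depth" (480x640 float32, m along the optical axis (not along the pixel's ray), 0 where there is no reading), "fx", "fy", "cx", "cy" (pixels), "distortion" ([k1, k2, p1, p2, k3] as OpenCV has them; the pictures are not rectified), "extrinsics" (4x4, takes a point from camera to world coordinates); the wrist camera has in their place "mount" (4x4, takes a point from camera to tool coordinates, whose origin is the TCP and whose axes are the flange's). Camera axes: x right, y up, looking along -z (the intrinsics and any distortion apply to the point x, -y, -z); pixel columns grow to the right and rows downward; lengths in m; the calibration is good to about 2 mm. A picture is of the moment at which its call begins: read the wrist's pose just before it.
- workorder.job_done(): hands the job in; it is judged then, once.
The state is a dict: "time": time; "qpos": joint angles; "joint_vel": joint speeds; "tau": joint torques, N m; "ee_pos": TCP position; "orientation": TCP orientation; "wrist_force": force on the tool from outside, world axes, zero at the start; "wrist_torque": the same for the moment, N m; "opening": finger opening in m; "grasp_force": force on a finger pad.
Only numpy, scipy, OpenCV 4.12 (cv2) and the standard library are available. Lean on these libraries where they do the work, as an engineer would, in place of code of your own. Each camera call takes 0.05 s, during which the arm holds its last target. There are 200 camera calls.

## Working session

There is one attempt and no reset: what is moved stays moved. The work goes in short steps, Python scripts to look and compute and a tool call to move; the robot and the scene stay as the last step left them, time stands still between calls to the robot, and variables do not carry over. Pictures are saved under pics/ and viewed, at most 14 in all, crops included, and the job is handed in when it is done.

Besides the shell and the picture viewer there is one more tool, called after "Emit:" in YAML: its name, and indented under it one key for each argument. arm_command: Moves the arm, as the interface text tells. Shift numbers are shares of 4 cm and turn numbers shares of 5 degrees, none past 1 either way. Its arguments: {"type":"object","properties":{"slide":{"type":"array","items":{"type":"array","items":{"type":"number","minimum":-1,"maximum":1}}},"rot":{"type":"array","items":{"type":"array","items":{"type":"number","minimum":-1,"maximum":1}}},"jaw":{"type":"array","items":{"type":"number"}}},"required":["slide","rot","jaw"]}

```bash
mkdir -p pics; cat > h.py <<'E'
import numpy as np, cv2, pickle
from bench import monitor, viewer, workorder, robot
from scipy.spatial.transform import Rotation as R
def cap(n):
    s=monitor.get_state(); c=dict(viewer.capture(n))
    if 'extrinsics' not in c:
        T=np.eye(4);T[:3,:3]=R.from_quat(s['orientation']).as_matrix();T[:3,3]=s['ee_pos'];c['extrinsics']=T@np.array(c['mount'])
    return c
def save(c,f): cv2.imwrite('pics/'+f,cv2.cvtColor(c['image'],cv2.COLOR_RGB2BGR)); pickle.dump(c,open('pics/'+f[:-4]+'.pkl','wb'))
def load(f): return pickle.load(open('pics/'+f+'.pkl','rb'))
def ray(c,uv):
    K=np.array([[c['fx'],0,c['cx']],[0,c['fy'],c['cy']],[0,0,1]])
    p=cv2.undistortPoints(np.array([[uv]],float),K,np.array(c['distortion'],float))[0,0]
    E=np.array(c['extrinsics']);return E[:3,3],E[:3,:3]@np.array([p[0],-p[1],-1.])
def atz(c,uv,z): o,d=ray(c,uv);return o+d*(z-o[2])/d[2]
def dep(c,uv):
    o,d=ray(c,uv);return o+d*float(c['depth'][int(round(uv[1])),int(round(uv[0]))])
E
python3 - <<'E'
from h import *
for n in ['scene','top']:
    c=cap(n);save(c,n+'0.png');print(n,np.round(c['extrinsics'],3),c['fx'],c['distortion'])
s=monitor.get_state();print(s['ee_pos'],s['orientation'],s['opening'],s['time'])
E
```

```text
scene [[ 0.52   0.629 -0.578 -0.245]
 [-0.854  0.398 -0.335 -0.479]
 [ 0.019  0.668  0.744  1.13 ]
 [ 0.     0.     0.     1.   ]] 602.8664343118911 [0.05037492 0.         0.         0.         0.        ]
top [[ 0.027  0.98  -0.198  0.253]
 [-1.     0.026 -0.01  -0.01 ]
 [-0.004  0.198  0.98   1.71 ]
 [ 0.     0.     0.     1.   ]] 601.4224452058686 [-0.08121307  0.          0.          0.          0.        ]
[0.21586781 0.61252551 0.23051138] [ 1.68535251e-01  9.85695331e-01 -7.61415527e-04 -5.82158010e-05] 0.08558687996695906 0.1
```

View pics/scene0.png

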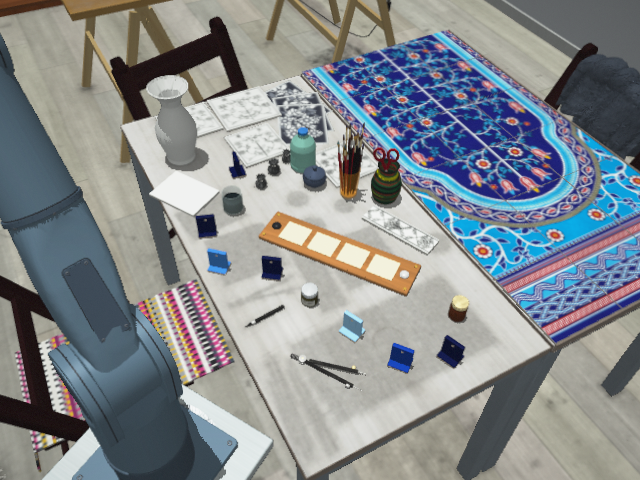

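View pics/top0.png

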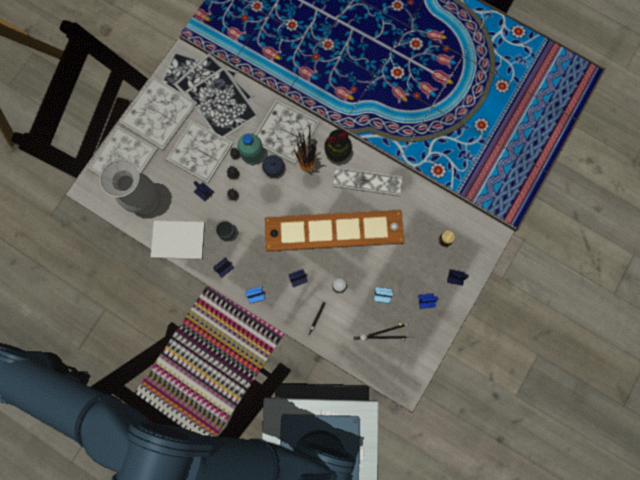

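```bash
python3 - <<'E'
from h import *
t=load('top0');s=load('scene0')
for uv in [(223,267),(256,295),(298,277),(383,295),(428,300),(457,277),(202,190),(339,285),(447,238),(227,231),(274,233),(395,227),(292,232),(320,231),(347,229),(375,228)]:
    d=dep(t,uv);a=atz(t,uv,.06 if uv[0]<480 else 0);print(uv,d.round(3),a[:2].round(3),'r',np.hypot(*a[:2]).round(3),t['image'][uv[1],uv[0]])
a=t['image'][170:330,190:480];b=s['image'][140:390,190:480]
a=cv2.resize(a,None,fx=2,fy=2,interpolation=2)[:300]
a=cv2.resize(t['image'][250:320,200:480],None,fx=2.8,fy=2.8,interpolation=2)
b=cv2.resize(s['image'][210:380,190:475],(784,400),interpolation=2)
cv2.imwrite('pics/crop.png',cv2.cvtColor(np.vstack([a,b]),4))
E
```

```text
(223, 267) [0.508 0.29  0.022] [0.502 0.283] r 0.577 [20 17 15]
(256, 295) [0.432 0.193 0.01 ] [0.427 0.187] r 0.466 [29 48 77]
(298, 277) [0.483 0.074 0.038] [0.48  0.073] r 0.486 [26 26 27]
(383, 295) [ 0.439 -0.165  0.036] [ 0.436 -0.162] r 0.466 [53 74 79]
(428, 300) [ 0.426 -0.287  0.055] [ 0.426 -0.286] r 0.513 [ 20  36 109]
(457, 277) [ 0.496 -0.375  0.027] [ 0.492 -0.368] r 0.614 [18 15 18]
(202, 190) [0.724 0.358 0.056] [0.723 0.357] r 0.806 [29 29 47]
(339, 285) [ 0.462 -0.041  0.049] [ 0.461 -0.041] r 0.463 [175 179 176]
(447, 238) [ 0.602 -0.341  0.058] [ 0.601 -0.341] r 0.691 [195 174 113]
(227, 231) [0.611 0.283 0.03 ] [0.605 0.278] r 0.666 [39 43 44]
(274, 233) [0.611 0.148 0.022] [0.603 0.145] r 0.62 [41 44 42]
(395, 227) [ 0.638 -0.199  0.022] [ 0.629 -0.195] r 0.658 [167 166 161]
(292, 232) [0.617 0.097 0.013] [0.607 0.094] r 0.614 [212 205 165]
(320, 231) [0.622 0.017 0.016] [0.612 0.016] r 0.612 [214 206 168]
(347, 229) [ 0.631 -0.061  0.01 ] [ 0.62 -0.06] r 0.623 [211 202 166]
(375, 228) [ 0.636 -0.142  0.01 ] [ 0.625 -0.138] r 0.64 [209 196 157]
```

View pics/crop.png

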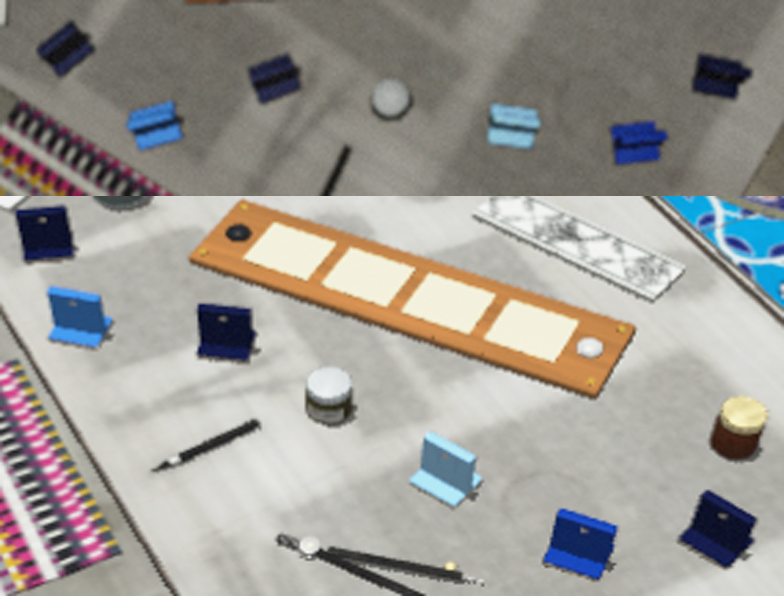

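Candidates (top-image pixels): palest (383,295). Light (256,295). Medium (428,300). Things that look like the darkest: (298,277) at r=0.49, (223,267) at 0.58, (457,277) at 0.61 and (202,190) at 0.81. I take (298,277). The crop confirms the shades. The white button is at the -y end of the rail and the black button at the +y end.

Emit:
arm_command:
  slide:
    - [0.42,-0.9,0]
    - [0.42,-0.9,0]
    - [0.42,-0.9,0]
    - [0.42,-0.9,0]
    - [0.42,-0.9,0]
    - [0.42,-0.9,0]
    - [0.42,-0.9,0]
    - [0.42,-0.9,0]
    - [0.42,-0.9,0]
    - [0.42,-0.9,0]
    - [0.42,-0.9,0]
    - [0.42,-0.9,0]
  rot:
    - [0,0,-1]
    - [0,0,-1]
    - [0,0,-1]
    - [0,0,-1]
    - [0,0,-1]
    - [0,0,-1]
    - [0,0,-1]
    - [0,0,-1]
    - [0,0,-1]
    - [0,0,-1]
    - [0,0,-1]
    - [0,0,-1]
  jaw: [1,1,1,1,1,1,1,1,1,1,1,1]

```text
time: 1.1
ee_pos: [0.4178, 0.1791, 0.2313]
orientation: [0.64, 0.768, 0.0, -0.0]
wrist_force: [0.3, -0.7, 0.4]
opening: 0.0854
grasp_force: 0.0
```

```bash
python3 - <<'E'
from h import *
s=monitor.get_state();print(s['time'],s['ee_pos'],R.from_quat(s['orientation']).as_matrix().round(3))
c=cap('wrist');save(c,'w1.png');print(np.round(c['mount'],3),c['fx'])
for uv in [(0,0),(640,0),(0,480),(640,480)]: print(atz(c,uv,0).round(3))
E
```

```text
1.1 [0.41783664 0.17912803 0.23129533] [[-0.18   0.984 -0.   ]
 [ 0.984  0.18   0.   ]
 [ 0.    -0.    -1.   ]]
[[-0.     0.955  0.297  0.076]
 [ 1.     0.    -0.001  0.002]
 [-0.001  0.297 -0.955 -0.143]
 [ 0.     0.     0.     1.   ]] 368.6431075035859
[0.117 0.305 0.   ]
[0.664 0.405 0.   ]
[ 0.081 -0.255  0.   ]
[ 0.899 -0.106  0.   ]
```

View pics/w1.png

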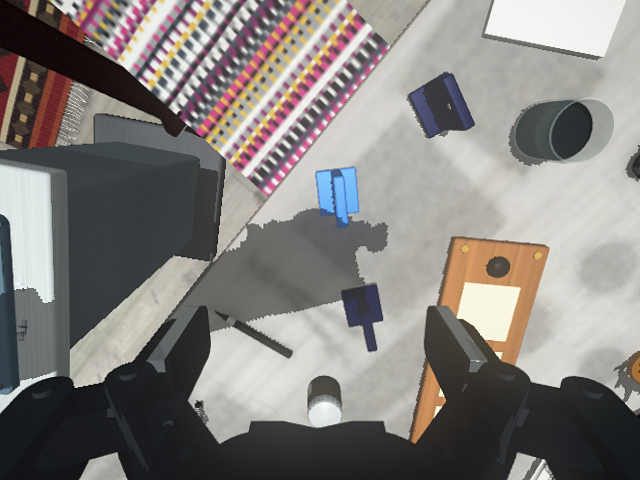

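```bash
cat >> h.py <<'E'
def cloud(c):
    v,u=np.mgrid[0:480:1,0:640:1];uv=np.stack([u.ravel(),v.ravel()],1).astype(float)
    K=np.array([[c['fx'],0,c['cx']],[0,c['fy'],c['cy']],[0,0,1]])
    p=cv2.undistortPoints(uv[:,None],K,np.array(c['distortion'],float))[:,0]
    d=c['depth'].ravel().astype(float);E=np.array(c['extrinsics'])
    P=np.c_[p[:,0]*d,-p[:,1]*d,-d]@E[:3,:3].T+E[:3,3]
    ok=d>0;return P[ok],c['image'].reshape(-1,3)[ok]
def rect(Q):
    (x,y),(w,h),a=cv2.minAreaRect((Q*1000).astype(np.float32))
    if w>h: a-=90; w,h=h,w      # a = angle of the short side (tile x)
    a=(a+90)%180-90
    return round(x),round(y),round(w),round(h),round(a,1)
tiles=dict(light=(.43,.19),dark=(.48,.073),pale=(.437,-.163),med=(.426,-.287))
def report(c,names=tiles):
    P,I=cloud(c);I=I.astype(int)
    for n in names:
        m=np.hypot(*(P[:,:2]-tiles[n]).T)<.045
        b=m&(I[:,2]>I[:,0]*1.12+2)
        t=m&(P[:,2]>.05)&(P[:,2]<.07);up=m&(P[:,2]>.02)&(P[:,2]<.07)
        print(n,'top z',P[up][:,2].max().round(3) if up.any() else None,
          *[(k,q.sum(),rect(P[q][:,:2])) for k,q in (('top',t),('plate',up),('blue',b)) if q.sum()>8])
E
python3 - <<'E'
from h import *
for f in ['scene0','top0','w1']: print(f);report(load(f))
for f in ['scene0','w1','top0']:
    P,I=cloud(load(f)); I=I.astype(int)
    m=(abs(P[:,0]-.625)<.1)&(abs(P[:,1]+.02)<.22)&(P[:,2]<.03)&(I[:,0]>I[:,2]*1.8)&(I[:,0]>90)
    print('rail',f,m.sum(),rect(P[m][:,:2]),np.median(P[m][:,2]))
E
```

```text
scene0
light top z 0.064 ('top', np.int64(106), (432, 193, 15, 46, 15.6)) ('plate', np.int64(256), (432, 194, 16, 48, 17.1)) ('blue', np.int64(462), (430, 194, 54, 65, 58.0))
dark top z 0.064 ('top', np.int64(102), (482, 73, 15, 44, 17.0)) ('plate', np.int64(270), (483, 74, 16, 46, 22.5)) ('blue', np.int64(407), (482, 73, 35, 47, 29.0))
pale top z 0.064 ('top', np.int64(120), (441, -169, 12, 47, -5.1)) ('plate', np.int64(282), (441, -169, 13, 47, -5.9)) ('blue', np.int64(491), (442, -164, 46, 57, 3.7))
med top z 0.064 ('top', np.int64(141), (427, -293, 13, 46, 6.9)) ('plate', np.int64(310), (427, -293, 13, 46, 6.3)) ('blue', np.int64(539), (439, -291, 47, 65, -81.7))
top0
light top z 0.066 ('top', np.int64(65), (435, 195, 11, 45, 18.5)) ('plate', np.int64(91), (435, 195, 11, 45, 17.7)) ('blue', np.int64(262), (435, 199, 44, 53, 18.3))
dark top z 0.067 ('top', np.int64(61), (486, 76, 11, 45, 21.3)) ('plate', np.int64(88), (491, 78, 21, 45, 23.0)) ('blue', np.int64(180), (486, 77, 39, 45, 24.9))
pale top z 0.064 ('top', np.int64(63), (445, -166, 11, 45, -6.7)) ('plate', np.int64(83), (445, -166, 11, 45, -6.7)) ('blue', np.int64(254), (444, -166, 42, 47, -5.5))
med top z 0.067 ('top', np.int64(61), (430, -290, 10, 46, 8.4)) ('plate', np.int64(81), (430, -290, 10, 47, 8.4)) ('blue', np.int64(264), (431, -297, 41, 61, 7.5))
w1
light top z 0.062 ('top', np.int64(621), (437, 196, 10, 46, 16.8)) ('plate', np.int64(694), (437, 196, 10, 46, 16.8)) ('blue', np.int64(2273), (425, 183, 64, 73, -72.7))
dark top z 0.062 ('top', np.int64(479), (489, 76, 10, 47, 22.6)) ('plate', np.int64(620), (489, 76, 10, 48, 22.5)) ('blue', np.int64(1215), (490, 75, 39, 52, 22.9))
pale top z None
med top z None
rail scene0 2840 (625, -23, 109, 405, 5.0) 0.010627161755445647
rail w1 6567 (625, 44, 99, 265, 4.7) 0.012131411649433987
rail top0 2496 (630, -22, 104, 399, 4.8) 0.010225512498459377
```

Emit:
arm_command:
  slide:
    - [0.48,0.42,0]
    - [0,0,-0.6]
    - [0,0,-1]
    - [0,0,-1]
    - [0,0,-1]
    - [0,0,-1]
    - [0,0,-0.57]
    - [0,0,0]
    - [0,0,0]
    - [0,0,0]
    - [0,0,0]
    - [0,0,0]
  rot:
    - [0,0,0.65]
    - [0,0,0.65]
    - [0,0,0]
    - [0,0,0]
    - [0,0,0]
    - [0,0,0]
    - [0,0,0]
    - [0,0,0]
    - [0,0,0]
    - [0,0,0]
    - [0,0,0]
    - [0,0,0]
  jaw: [1,1,1,1,1,1,1,1,0,0,0,0]

```text
time: 2.15
ee_pos: [0.438, 0.1986, 0.0262]
orientation: [0.594, 0.804, 0.002, 0.001]
wrist_force: [0.3, 0.9, 0.6]
opening: 0.0389
grasp_force: 0.0
```

Emit:
arm_command:
  slide:
    - [0,0,0]
    - [0,0,0]
    - [0,0,0]
  rot:
    - [0,0,0]
    - [0,0,0]
    - [0,0,0]
  jaw: [0,0,0]

```text
time: 2.4
ee_pos: [0.4373, 0.1982, 0.0253]
orientation: [0.594, 0.804, 0.001, 0.0]
wrist_force: [-1.8, -0.3, 8.7]
opening: 0.0092
grasp_force: 59.5
```

Emit:
arm_command:
  slide:
    - [0,0,0.6]
    - [0,0,1]
    - [0,0,1]
    - [0.547,-0.72,0]
    - [0.547,-0.72,0]
    - [0.547,-0.72,0]
    - [0.547,-0.72,0]
    - [0.547,-0.72,0]
    - [0.547,-0.72,0]
    - [0.547,-0.72,0]
    - [0.547,-0.72,0]
    - [0.547,-0.72,0]
  rot:
    - [0,0,0]
    - [0,0,0]
    - [0,0,0]
    - [0,0,-0.27]
    - [0,0,-0.27]
    - [0,0,-0.27]
    - [0,0,-0.27]
    - [0,0,-0.27]
    - [0,0,-0.27]
    - [0,0,-0.27]
    - [0,0,-0.27]
    - [0,0,-0.27]
  jaw: [0,0,0,0,0,0,0,0,0,0,0,0]

```text
time: 3.4
ee_pos: [0.6343, -0.0628, 0.1285]
orientation: [0.676, 0.737, -0.0, -0.0]
wrist_force: [1.2, 0.8, -1.4]
opening: 0.0096
grasp_force: 58.6
```

Emit:
arm_command:
  slide:
    - [0,0,0]
    - [0,0,0]
  rot:
    - [0,0,0]
    - [0,0,0]
  jaw: [0,0]

```text
time: 3.57
ee_pos: [0.6341, -0.0642, 0.1284]
orientation: [0.677, 0.736, -0.001, 0.001]
wrist_force: [-0.5, 0.5, -1.0]
opening: 0.0093
grasp_force: 58.7
```

```bash
python3 - <<'E'
from h import *
s=monitor.get_state();print(s['time'],s['ee_pos'],R.from_quat(s['orientation']).as_matrix().round(3)[:,1],s['opening'])
c=cap('wrist');save(c,'w2.png')
P,I=cloud(c);I=I.astype(int)
for n,(lo,hi) in dict(cream=(1.05,1.6),wood=(1.8,9)).items():
    r=I[:,0]/(I[:,2]+1);m=(abs(P[:,0]-.63)<.1)&(abs(P[:,1]+.02)<.23)&(P[:,2]<.03)&(r>lo)&(r<hi)&(I[:,0]>90);print(n,m.sum(),rect(P[m][:,:2]),np.median(P[m][:,2]))
E
```

```text
3.5667 [ 0.63407372 -0.06422499  0.12838246] [0.997 0.082 0.   ] 0.009270911609052652
cream 16986 (628, -75, 196, 333, 1.1) 0.012105446276248488
wood 16910 (635, -69, 99, 307, 4.9) 0.012074159253656042
```

View pics/w2.png

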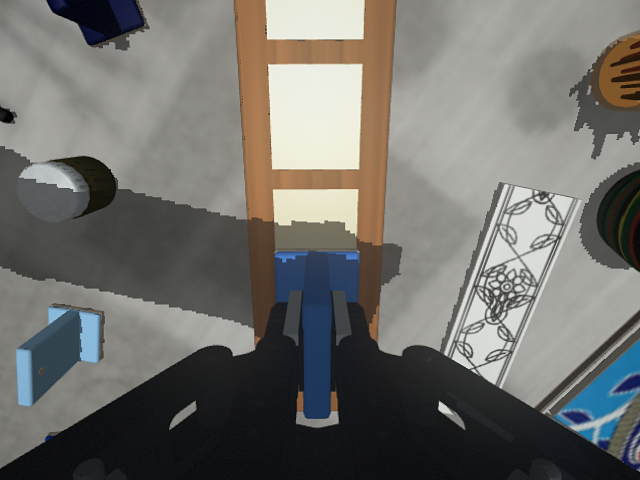

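```bash
python3 - <<'E'
from h import *
c=load('w2')
q=[atz(c,u,.012)[:2] for u in [(268,64),(362,64),(359,170),(274,169)]];print(np.round(q,4),np.mean(q,0).round(4))
print([atz(c,u,.012)[:2].round(4) for u in [(275,189),(357,189)]],[(atz(c,u,.111)[:2].round(4),dep(c,(u[0],u[1]+3)).round(4)) for u in [(275,252),(359,252)]])
P,I=cloud(c);m=(abs(P[:,0]-.634)<.03)&(abs(P[:,1]+.064)<.06)&(P[:,2]>.14)&(I[:,2]>1.3*I[:,0]);print(rect(P[m][:,:2]),P[m][:,2].max())
report(c,['pale'])
E
```

```text
[[ 0.5957  0.0462]
 [ 0.6554  0.0512]
 [ 0.6614 -0.0153]
 [ 0.6025 -0.0195]] [0.6288 0.0157]
[array([ 0.6039, -0.0333]), array([ 0.6615, -0.0286])] [(array([ 0.6151, -0.0449]), array([ 0.6151, -0.0465,  0.1106])), (array([ 0.6535, -0.0417]), array([ 0.6541, -0.0441,  0.1083]))]
(634, -66, 47, 60, -86.5) 0.2246671873333895
pale top z 0.062 ('top', np.int64(1518), (448, -166, 12, 47, -7.7)) ('plate', np.int64(3328), (448, -166, 12, 47, -7.5)) ('blue', np.int64(5135), (435, -167, 54, 67, 80.3))
```

Emit:
arm_command:
  slide:
    - [0.03,0.05,-1]
    - [0,0,-0.8]
    - [0,0,-0.3]
    - [0,0,-0.15]
    - [0,0,0]
    - [0,0,0]
    - [0,0,0]
  rot:
    - [0,0,0]
    - [0,0,0]
    - [0,0,0]
    - [0,0,0]
    - [0,0,0]
    - [0,0,0]
    - [0,0,0]
  jaw: [0,0,0,0,0,0,0]

```text
time: 4.2
ee_pos: [0.6357, -0.0588, 0.0397]
orientation: [0.676, 0.737, 0.001, 0.001]
wrist_force: [-0.3, 0.5, -0.7]
opening: 0.0093
grasp_force: 58.7
```

Emit:
arm_command:
  slide:
    - [0,-0.06,-0.03]
    - [0,0,-0.03]
    - [0,0,0]
    - [0,0,0]
    - [0,0,0]
  rot:
    - [0,0,0]
    - [0,0,0]
    - [0,0,0]
    - [0,0,0]
    - [0,0,0]
  jaw: [0,0,0,0,0]

```text
time: 4.62
ee_pos: [0.6356, -0.0621, 0.0374]
orientation: [0.676, 0.737, 0.0, 0.001]
wrist_force: [-1.9, 0.8, 8.0]
opening: 0.0094
grasp_force: 59.9
```

Emit:
arm_command:
  slide:
    - [0,0,0]
    - [0,0,0]
    - [0,0,0]
    - [0,0,0]
    - [0,0,0]
    - [0,0,0.5]
    - [0,0,1]
    - [0,0,1]
    - [0,0,1]
    - [0,0,0]
    - [0,0,0]
  rot:
    - [0,0,0]
    - [0,0,0]
    - [0,0,0]
    - [0,0,0]
    - [0,0,0]
    - [0,0,0]
    - [0,0,0]
    - [0,0,0]
    - [0,0,0]
    - [0,0,0]
    - [0,0,0]
  jaw: [1,1,1,1,1,1,1,1,1,1,1]

```text
time: 5.53
ee_pos: [0.6368, -0.062, 0.1789]
orientation: [0.676, 0.737, 0.002, 0.002]
wrist_force: [-0.9, 0.3, -1.4]
opening: 0.0855
grasp_force: 0.0
```

Emit:
arm_command:
  slide:
    - [-0.79,-0.433,0]
    - [-0.79,-0.433,0]
    - [-0.79,-0.433,0]
    - [-0.79,-0.433,0]
    - [-0.79,-0.433,0]
    - [-0.79,-0.433,0]
    - [0,0,0]
    - [0,0,0]
    - [0,0,-1]
    - [0,0,-1]
    - [0,0,-1]
    - [0,0,-0.8]
  rot:
    - [0,0,-0.415]
    - [0,0,-0.415]
    - [0,0,-0.415]
    - [0,0,-0.415]
    - [0,0,-0.415]
    - [0,0,-0.415]
    - [0,0,0]
    - [0,0,0]
    - [0,0,0]
    - [0,0,0]
    - [0,0,0]
    - [0,0,0]
  jaw: [1,1,1,1,1,1,1,1,1,1,1,1]

```text
time: 6.53
ee_pos: [0.4453, -0.164, 0.0208]
orientation: [0.751, 0.66, -0.0, -0.001]
wrist_force: [1.1, 0.6, 0.1]
opening: 0.0856
grasp_force: 0.0
```

Emit:
arm_command:
  slide:
    - [0,0,0]
    - [0,0,0]
    - [0,0,0]
    - [0,0,0]
    - [0,0,0]
    - [0,0,0]
    - [0,0,0]
    - [0,0,0]
  rot:
    - [0,0,0]
    - [0,0,0]
    - [0,0,0]
    - [0,0,0]
    - [0,0,0]
    - [0,0,0]
    - [0,0,0]
    - [0,0,0]
  jaw: [1,0,0,0,0,0,0,0]

```text
time: 7.2
ee_pos: [0.4461, -0.1657, 0.025]
orientation: [0.752, 0.659, 0.001, 0.001]
wrist_force: [-0.9, 1.4, 8.5]
opening: 0.0091
grasp_force: 59.5
```

Emit:
arm_command:
  slide:
    - [0,0,0.6]
    - [0,0,1]
    - [0,0,1]
    - [0.817,0.09,0]
    - [0.817,0.09,0]
    - [0.817,0.09,0]
    - [0.817,0.09,0]
    - [0.817,0.09,0]
    - [0.817,0.09,0]
    - [0,0,0]
    - [0,0,0]
    - [0,0,0]
  rot:
    - [0,0,0]
    - [0,0,0]
    - [0,0,0]
    - [0,0,0.415]
    - [0,0,0.415]
    - [0,0,0.415]
    - [0,0,0.415]
    - [0,0,0.415]
    - [0,0,0.415]
    - [0,0,0]
    - [0,0,0]
    - [0,0,0]
  jaw: [0,0,0,0,0,0,0,0,0,0,0,0]

```text
time: 8.2
ee_pos: [0.6403, -0.1444, 0.1277]
orientation: [0.676, 0.737, -0.001, -0.001]
wrist_force: [-0.2, -0.4, -0.6]
opening: 0.0096
grasp_force: 58.9
```

```bash
cat >> h.py <<'E'
def held(f):
    c=cap('wrist');save(c,f);s=monitor.get_state();t=np.array(s['ee_pos'])
    P,I=cloud(c);z0=t[2]-.025   # tile underside
    m=(np.hypot(*(P[:,:2]-t[:2]).T)<.045)&(abs(P[:,2]-z0-.008)<.004)
    print('t',s['time'],t.round(4),'foot',m.sum(),rect(P[m][:,:2]),'foot y max',np.percentile(P[m][:,1],97).round(4))
E
python3 -c "
from h import *
held('w3.png')"
```

```text
t 8.25 [ 0.64   -0.1446  0.1278] foot 2954 (641, -136, 28, 40, -85.0) foot y max -0.1221
```

View pics/w3.png

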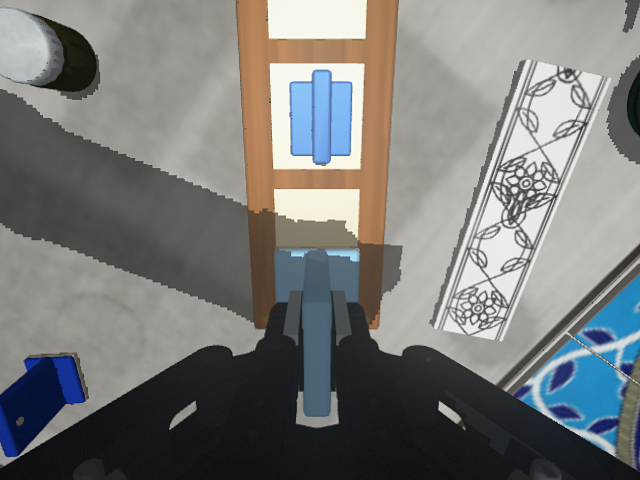

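The light tile stands centred on its mark (321,115). The pale tile is held square above the next mark.

Emit:
arm_command:
  slide:
    - [0.03,0,-1]
    - [0,0,-0.8]
    - [0,0,-0.3]
    - [0,0,-0.12]
    - [0,0,0]
    - [0,0,-0.04]
    - [0,0,0]
    - [0,0,0]
    - [0,0,0]
  rot:
    - [0,0,0]
    - [0,0,0]
    - [0,0,0]
    - [0,0,0]
    - [0,0,0]
    - [0,0,0]
    - [0,0,0]
    - [0,0,0]
    - [0,0,0]
  jaw: [0,0,0,0,0,0,0,0,0]

```text
time: 9.0
ee_pos: [0.6434, -0.1443, 0.0387]
orientation: [0.676, 0.737, 0.0, 0.001]
wrist_force: [0.3, 0.4, -0.3]
opening: 0.0092
grasp_force: 58.9
```

Emit:
arm_command:
  slide:
    - [-0.03,0,-0.03]
    - [0,0,-0.03]
    - [0,0,0]
    - [0,0,0]
  rot:
    - [0,0,0]
    - [0,0,0]
    - [0,0,0]
    - [0,0,0]
  jaw: [0,0,0,0]

```text
time: 9.33
ee_pos: [0.6421, -0.1442, 0.0371]
orientation: [0.676, 0.737, 0.001, 0.0]
wrist_force: [-4.1, 1.1, 11.5]
opening: 0.0092
grasp_force: 60.8
```

Emit:
arm_command:
  slide:
    - [0,0,0]
    - [0,0,0]
    - [0,0,0]
    - [0,0,0]
    - [0,0,0]
    - [0,0,0.5]
    - [0,0,1]
    - [0,0,1]
    - [0,0,1]
    - [0,0,0]
  rot:
    - [0,0,0]
    - [0,0,0]
    - [0,0,0]
    - [0,0,0]
    - [0,0,0]
    - [0,0,0]
    - [0,0,0]
    - [0,0,0]
    - [0,0,0]
    - [0,0,0]
  jaw: [1,1,1,1,1,1,1,1,1,1]

```text
time: 10.17
ee_pos: [0.6462, -0.146, 0.1839]
orientation: [0.676, 0.737, 0.003, 0.006]
wrist_force: [1.8, -1.0, 1.2]
opening: 0.0858
grasp_force: 0.0
```

Emit:
arm_command:
  slide:
    - [-0.757,-0.5,0]
    - [-0.757,-0.5,0]
    - [-0.757,-0.5,0]
    - [-0.757,-0.5,0]
    - [-0.757,-0.5,0]
    - [-0.757,-0.5,0]
    - [-0.757,-0.5,0]
    - [0,0,0]
    - [0,0,0]
  rot:
    - [0,0,0.09]
    - [0,0,0.09]
    - [0,0,0.09]
    - [0,0,0.09]
    - [0,0,0.09]
    - [0,0,0.09]
    - [0,0,0.09]
    - [0,0,0]
    - [0,0,0]
  jaw: [1,1,1,1,1,1,1,1,1]

```text
time: 10.92
ee_pos: [0.4276, -0.2856, 0.1754]
orientation: [0.657, 0.754, -0.0, 0.0]
wrist_force: [0.6, -0.4, 0.9]
opening: 0.0854
grasp_force: 0.0
```

```bash
python3 -c "
from h import *
s=monitor.get_state();print(s['ee_pos'],s['orientation'])
report(load('w3'),['med']);c=cap('wrist');save(c,'w4.png');report(c,['med'])"
```

```text
[ 0.42760901 -0.28560584  0.17538647] [ 6.57230293e-01  7.53689807e-01 -1.29862109e-04  1.59385100e-05]
med top z 0.061 ('top', np.int64(1233), (434, -292, 11, 47, 7.8)) ('plate', np.int64(3370), (434, -292, 12, 47, 9.1)) ('blue', np.int64(5169), (431, -298, 49, 58, 8.8))
med top z 0.062 ('top', np.int64(795), (433, -292, 10, 45, 7.7)) ('plate', np.int64(898), (433, -292, 10, 46, 8.0)) ('blue', np.int64(3342), (419, -292, 66, 77, 85.5))
```

Shift (+0.005, -0.006), yaw fine; descend 0.150.

Emit:
arm_command:
  slide:
    - [0.13,-0.15,-0.8]
    - [0,0,-1]
    - [0,0,-1]
    - [0,0,-0.95]
    - [0,0,0]
    - [0,0,0]
    - [0,0,0]
    - [0,0,0]
    - [0,0,0]
    - [0,0,0]
    - [0,0,0]
    - [0,0,0]
  rot:
    - [0,0,0]
    - [0,0,0]
    - [0,0,0]
    - [0,0,0]
    - [0,0,0]
    - [0,0,0]
    - [0,0,0]
    - [0,0,0]
    - [0,0,0]
    - [0,0,0]
    - [0,0,0]
    - [0,0,0]
  jaw: [1,1,1,1,1,0,0,0,0,0,0,0]

```text
time: 11.97
ee_pos: [0.4355, -0.2904, 0.0265]
orientation: [0.655, 0.755, 0.0, 0.001]
wrist_force: [-0.4, 1.6, 8.2]
opening: 0.0098
grasp_force: 59.7
```

Emit:
arm_command:
  slide:
    - [0,0,0.6]
    - [0,0,1]
    - [0,0,1]
    - [0.484,0.769,0]
    - [0.484,0.769,0]
    - [0.484,0.769,0]
    - [0.484,0.769,0]
    - [0.484,0.769,0]
  rot:
    - [0,0,0]
    - [0,0,0]
    - [0,0,0]
    - [0,0,-0.066]
    - [0,0,-0.066]
    - [0,0,-0.066]
    - [0,0,-0.066]
    - [0,0,-0.066]
  jaw: [0,0,0,0,0,0,0,0]

```text
time: 12.63
ee_pos: [0.5322, -0.1346, 0.1298]
orientation: [0.666, 0.746, 0.0, 0.0]
wrist_force: [0.3, -0.1, -0.8]
opening: 0.0092
grasp_force: 58.6
```

Emit:
arm_command:
  slide:
    - [0.484,0.769,0]
    - [0.484,0.769,0]
    - [0.484,0.769,0]
    - [0.484,0.769,0]
    - [0.484,0.769,0]
    - [0,0,0]
    - [0,0,0]
    - [0,0,0]
  rot:
    - [0,0,-0.066]
    - [0,0,-0.066]
    - [0,0,-0.066]
    - [0,0,-0.066]
    - [0,0,-0.066]
    - [0,0,0]
    - [0,0,0]
    - [0,0,0]
  jaw: [0,0,0,0,0,0,0,0]

```text
time: 13.3
ee_pos: [0.6278, 0.017, 0.1293]
orientation: [0.677, 0.736, -0.0, 0.0]
wrist_force: [-0.3, -1.2, 0.3]
opening: 0.0094
grasp_force: 58.6
```

```bash
python3 -c "
from h import *
held('w5.png')"
```

```text
t 13.35 [0.6276 0.016  0.1294] foot 2868 (629, 25, 28, 40, -85.6) foot y max 0.0387
```

View pics/w5.png

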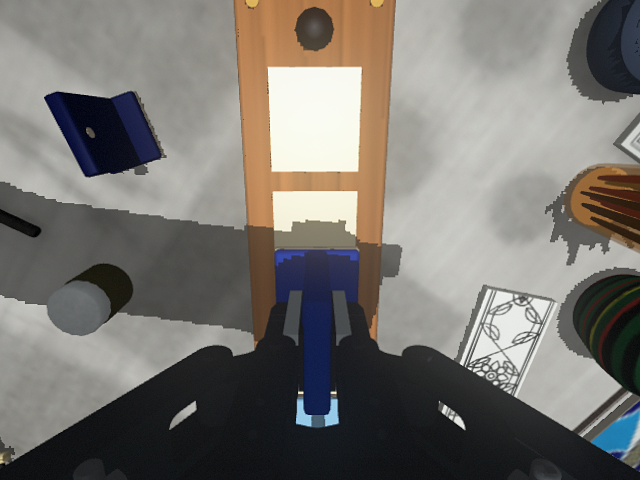

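The medium tile is held square, with its foot over the +40 mark; the far mark is at (315,119).

Emit:
arm_command:
  slide:
    - [0.02,0,-1]
    - [0,0,-0.8]
    - [0,0,-0.3]
    - [0,0,-0.12]
    - [0,0,-0.03]
    - [0,0,-0.03]
    - [0,0,0]
    - [0,0,0]
    - [0,0,0]
  rot:
    - [0,0,0]
    - [0,0,0]
    - [0,0,0]
    - [0,0,0]
    - [0,0,0]
    - [0,0,0]
    - [0,0,0]
    - [0,0,0]
    - [0,0,0]
  jaw: [0,0,0,0,0,0,0,0,0]

```text
time: 14.1
ee_pos: [0.6298, 0.0175, 0.039]
orientation: [0.677, 0.736, 0.001, 0.001]
wrist_force: [-0.3, 0.3, -1.2]
opening: 0.009
grasp_force: 58.7
```

Emit:
arm_command:
  slide:
    - [0,0,-0.03]
    - [0,0,0]
    - [0,0,0]
  rot:
    - [0,0,0]
    - [0,0,0]
    - [0,0,0]
  jaw: [0,0,0]

```text
time: 14.35
ee_pos: [0.6298, 0.0176, 0.0386]
orientation: [0.677, 0.736, 0.001, 0.0]
wrist_force: [-3.2, 0.8, 10.2]
opening: 0.0093
grasp_force: 60.4
```

Emit:
arm_command:
  slide:
    - [0,0,0]
    - [0,0,0]
    - [0,0,0]
    - [0,0,0]
    - [0,0,0]
    - [0,0,0.5]
    - [0,0,1]
    - [0,0,1]
    - [0,0,1]
    - [0,0,0]
  rot:
    - [0,0,0]
    - [0,0,0]
    - [0,0,0]
    - [0,0,0]
    - [0,0,0]
    - [0,0,0]
    - [0,0,0]
    - [0,0,0]
    - [0,0,0]
    - [0,0,0]
  jaw: [1,1,1,1,1,1,1,1,1,1]

```text
time: 15.18
ee_pos: [0.634, 0.0168, 0.1851]
orientation: [0.677, 0.736, 0.005, 0.004]
wrist_force: [1.3, -0.2, 0.6]
opening: 0.0853
grasp_force: 0.0
```

Emit:
arm_command:
  slide:
    - [-0.88,0.366,0]
    - [-0.88,0.366,0]
    - [-0.88,0.366,0]
    - [-0.88,0.366,0]
    - [0,0,0]
    - [0,0,0]
  rot:
    - [0,0,0.88]
    - [0,0,0.88]
    - [0,0,0.88]
    - [0,0,0.88]
    - [0,0,0]
    - [0,0,0]
  jaw: [1,1,1,1,1,1]

```text
time: 15.68
ee_pos: [0.4866, 0.0771, 0.1768]
orientation: [0.556, 0.832, 0.0, -0.001]
wrist_force: [1.1, -0.8, 0.3]
opening: 0.0853
grasp_force: 0.0
```

```bash
python3 -c "
from h import *
s=monitor.get_state();print(s['ee_pos'],s['orientation'])
report(load('w5'),['dark']);c=cap('wrist');save(c,'w6.png');report(c,['dark'])"
```

```text
[0.4866484  0.07710743 0.17679183] [ 5.55521855e-01  8.31501658e-01  1.04944201e-04 -6.70726992e-04]
dark top z 0.063 ('top', np.int64(2336), (490, 76, 12, 46, 23.1)) ('plate', np.int64(4373), (490, 76, 12, 46, 23.1)) ('blue', np.int64(6514), (480, 72, 46, 63, -66.4))
dark top z 0.062 ('top', np.int64(826), (489, 76, 10, 46, 22.7)) ('plate', np.int64(915), (489, 77, 10, 46, 22.3)) ('blue', np.int64(3728), (479, 72, 46, 87, -67.4))
```

Emit:
arm_command:
  slide:
    - [0.06,-0.02,-0.8]
    - [0,0,-1]
    - [0,0,-1]
    - [0,0,-0.97]
    - [0,0,0]
    - [0,0,0]
    - [0,0,0]
    - [0,0,0]
    - [0,0,0]
    - [0,0,0]
    - [0,0,0]
    - [0,0,0]
  rot:
    - [0,0,0]
    - [0,0,0]
    - [0,0,0]
    - [0,0,0]
    - [0,0,0]
    - [0,0,0]
    - [0,0,0]
    - [0,0,0]
    - [0,0,0]
    - [0,0,0]
    - [0,0,0]
    - [0,0,0]
  jaw: [1,1,1,1,1,0,0,0,0,0,0,0]

```text
time: 16.73
ee_pos: [0.4915, 0.0757, 0.0273]
orientation: [0.556, 0.831, 0.001, 0.001]
wrist_force: [-1.0, -0.9, 10.4]
opening: 0.0091
grasp_force: 59.8
```

Emit:
arm_command:
  slide:
    - [0,0,0.6]
    - [0,0,1]
    - [0,0,1]
    - [0.816,0.12,0]
    - [0.816,0.12,0]
    - [0.816,0.12,0]
    - [0.816,0.12,0]
    - [0,0,0]
    - [0,0,0]
    - [0,0,0]
  rot:
    - [0,0,0]
    - [0,0,0]
    - [0,0,0]
    - [0,0,-0.88]
    - [0,0,-0.88]
    - [0,0,-0.88]
    - [0,0,-0.88]
    - [0,0,0]
    - [0,0,0]
    - [0,0,0]
  jaw: [0,0,0,0,0,0,0,0,0,0]

```text
time: 17.57
ee_pos: [0.6202, 0.0943, 0.1298]
orientation: [0.677, 0.736, -0.001, -0.0]
wrist_force: [-1.3, -0.3, -0.9]
opening: 0.0092
grasp_force: 58.9
```

```bash
python3 -c "
from h import *
held('w7.png')"
```

```text
t 17.6167 [0.6199 0.0942 0.1299] foot 3159 (621, 104, 31, 40, -85.0) foot y max 0.1195
```

View pics/w7.png

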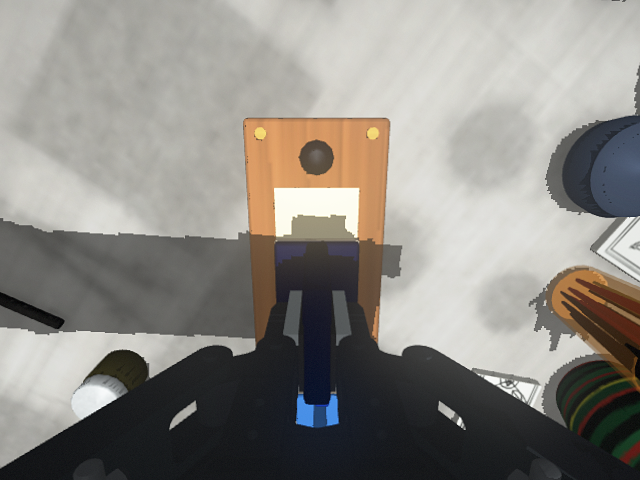

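Emit:
arm_command:
  slide:
    - [0.03,-0.02,-1]
    - [0,0,-0.8]
    - [0,0,-0.3]
    - [0,0,-0.12]
    - [0,0,-0.03]
    - [0,0,-0.03]
    - [0,0,-0.01]
    - [0,0,0]
    - [0,0,0]
  rot:
    - [0,0,0]
    - [0,0,0]
    - [0,0,0]
    - [0,0,0]
    - [0,0,0]
    - [0,0,0]
    - [0,0,0]
    - [0,0,0]
    - [0,0,0]
  jaw: [0,0,0,0,0,0,0,0,0]

```text
time: 18.37
ee_pos: [0.6231, 0.0938, 0.0395]
orientation: [0.677, 0.736, 0.001, 0.0]
wrist_force: [-1.2, -0.5, 2.2]
opening: 0.0092
grasp_force: 59.5
```

Emit:
arm_command:
  slide:
    - [0,0,-0.015]
    - [0,0,0]
    - [0,0,0]
    - [0,0,0]
    - [0,0,0]
    - [0,0,0]
    - [0,0,0]
    - [0,0,0.5]
    - [0,0,1]
    - [0,0,1]
    - [0,0,1]
    - [0,0,1]
  rot:
    - [0,0,0]
    - [0,0,0]
    - [0,0,0]
    - [0,0,0]
    - [0,0,0]
    - [0,0,0]
    - [0,0,0]
    - [0,0,0]
    - [0,0,0]
    - [0,0,0]
    - [0,0,0]
    - [0,0,0]
  jaw: [0,0,1,1,1,1,1,1,1,1,1,1]

```text
time: 19.37
ee_pos: [0.622, 0.0934, 0.2197]
orientation: [0.677, 0.736, -0.0, -0.0]
wrist_force: [1.5, 0.8, 0.4]
opening: 0.0853
grasp_force: 0.0
```

Emit:
arm_command:
  slide:
    - [-1,0,0]
    - [-1,0,0]
    - [-1,0,0]
    - [-1,0,0]
    - [-0.6,-0.7,0]
    - [0,-1,0]
    - [0,-1,0]
    - [0,-1,0]
    - [0,0,0]
    - [0,0,0]
    - [0,0,0]
  rot:
    - [0,0,0]
    - [0,0,0]
    - [0,0,0]
    - [0,0,0]
    - [0,0,0]
    - [0,0,0]
    - [0,0,0]
    - [0,0,0]
    - [0,0,0]
    - [0,0,0]
    - [0,0,0]
  jaw: [1,1,1,1,1,1,1,1,1,1,1]

```text
time: 20.28
ee_pos: [0.4384, -0.054, 0.2179]
orientation: [0.677, 0.736, 0.0, -0.0]
wrist_force: [-0.8, 0.1, 0.8]
opening: 0.0854
grasp_force: 0.0
```

```bash
python3 - <<'E'
from h import *
s=cap('scene');save(s,'s9.png');t=cap('top');save(t,'t9.png');w=cap('wrist');save(w,'w9.png')
a=cv2.resize(s['image'][180:320,190:470],(600,300),interpolation=2);b=cv2.resize(t['image'][190:300,200:480],(600,236),interpolation=2)
cv2.imwrite('pics/fin.png',cv2.cvtColor(np.vstack([a,b]),4))
for uv in [(339,285),(447,238),(227,231)]: print(dep(t,uv).round(3))
E
```

```text
[ 0.386 -0.03   0.652]
[ 0.604 -0.344  0.046]
[0.612 0.283 0.029]
```

View pics/fin.png

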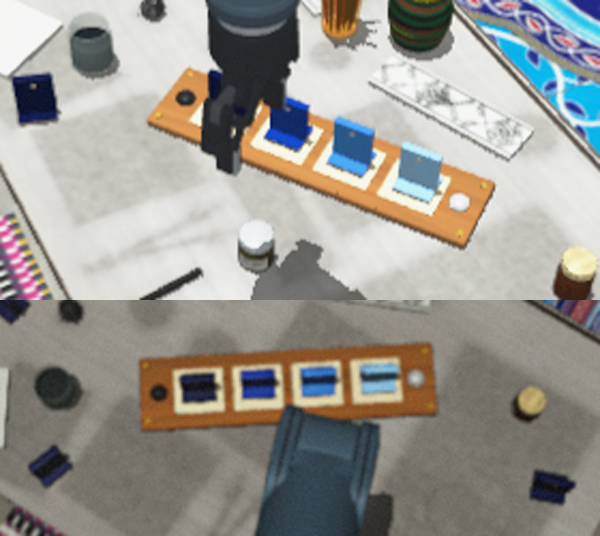

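The views show all four tiles upright and centred on their marks, running from palest at the white button to darkest at the black button. The jars have not moved and the gripper is clear, so I'm handing in.

```bash
python3 -c "
from h import *
print(workorder.job_done())"
```

```text
the job is handed in; nothing more can be done
None
```

The four tiles stand upright on their marks, palest at the white button to darkest at the black; the jars were left alone, and the job is handed in at about 20 s of the 96 s allowed.

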